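# Make up the sampling kit and the marking kit

## Task

Make up the two kits for the next cage round from the stock on the bench. The sampling kit (tray showing blue) gets the Petri dish, the timer and the blue marker; the marking kit (tray showing orange) gets the green tape roll and the red marker: lay each thing flat and fully down in the cut-out made for it, and leave the yellow tape and the green marker where they lie.

Things in the scene. Friction and masses are not known exactly. Their poses are not given: they have to be found in the camera images.
- sampling_tray: Sampling kit tray, 204 x 148 mm over its white rim, 12 mm high, fixed. Grey foam top with 6 mm deep cut-outs showing blue; blue tab at mid front (-x). Origin: centre of underside; y along the long side, z up. Foam top z 12, cut-out floors z 6. Cut-outs (mm): round, 77 wide, at x 23.5 y -49.5 for the dish; 79 (x) by 71 (y) at x 23.5 y 52.5 for the timer; slot 23 (x) by 141 (y) at x -51 y 0 for the marker.
- marking_tray: Marking kit tray, 174 x 148 mm over its white rim, 12 mm high, fixed. Grey foam top with 6 mm deep cut-outs showing orange; orange tab at mid front (-x). Origin: centre of underside; y along the long side, z up. Foam top z 12, cut-out floors z 6. Cut-outs (mm): round, 77 wide, at x 23.5 y 0 for the tape; slot 23 (x) by 141 (y) at x -51 y 0 for the marker.
- petri_dish_center (a point): closed Petri dish, translucent greyish-white disc, 68 mm across, 14 mm high. Point given: its centre, half-way up (7 mm); z up. Loose, 18 g, rigid, may be held across its rim.
- timer_center (a point): white bench timer lying with its grey display and red button up, 70 (x) by 62 (y) mm, about 18 mm high, slightly rounded. Point given: its centre, 9 mm above its underside; z up. Loose, 70 g; fits its cut-out with its 62 mm width along the tray's y, either way round.
- green_tape_center (a point): roll of dark green label tape lying flat, 68 mm across, 19 mm high. Point given: its centre, half-way up (9.5 mm); z up. Loose, 40 g; hold it across the outside.
- yellow_tape_center (a point): roll of yellow label tape lying flat, 60 mm across, 19 mm high: stays in the stock. Point given: its centre, half-way up; z up. Loose.
- blue_marker_center (a point): blue marker pen: white barrel, blue cap, 132 mm long, 14 mm across, 14 mm high, does not roll. Point given: its centre, half-way up (7 mm). y runs along the pen, z up. Loose, 14 g.
- red_marker_center (a point): red marker pen: white barrel, red cap, 132 mm long, 14 mm across, 14 mm high, does not roll. Point given: its centre, half-way up (7 mm). y runs along the pen, z up. Loose, 14 g.
- green_marker_center (a point): green marker pen: white barrel, green cap, 132 mm long, 14 mm across, 14 mm high, does not roll. Point given: its centre, half-way up (7 mm). y runs along the pen, z up. Loose, 14 g. Stays in the stock.
Things that resemble listed ones, but are neither listed nor needed, are in the scene too. Leave any pink or purple look-alike of the part that bears petri_dish_center alone.

How it is judged (in metres and radians):
At the end, for the whole second after the job is handed in: Each of the five things lies in its own cut-out of the right tray: centre within 8 mm in the tray's x and y and 2 mm in height, tilted under 0.06 rad, timer and markers turned within 0.2 rad of the cut-out (either way round), released and at rest (x of petri_dish_center in the frame of sampling_tray between 0.0155 and 0.0315 m and y of petri_dish_center in the frame of sampling_tray between -0.0575 and -0.0415 m and z of petri_dish_center in the frame of sampling_tray between 0.011 and 0.015 m and angle between each of petri_dish_center, timer_center, blue_marker_center, green_tape_center, red_marker_center's own z axis and vertical below 0.06 rad and linear speed of each of petri_dish, timer, blue_marker, green_tape, red_marker below 0.01 m/s and x of timer_center in the frame of sampling_tray between 0.0155 and 0.0315 m and y of timer_center in the frame of sampling_tray between 0.0445 and 0.0605 m and z of timer_center in the frame of sampling_tray between 0.013 and 0.017 m and angle between the y axis of each of timer_center, blue_marker_center and the y axis of sampling_tray, either way round below 0.2 rad and x of blue_marker_center in the frame of sampling_tray between -0.059 and -0.043 m and y of blue_marker_center in the frame of sampling_tray between -0.008 and 0.008 m and z of blue_marker_center in the frame of sampling_tray between 0.011 and 0.015 m and x of green_tape_center in the frame of marking_tray between 0.0155 and 0.0315 m and y of green_tape_center in the frame of marking_tray between -0.008 and 0.008 m and z of green_tape_center in the frame of marking_tray between 0.0135 and 0.0175 m and x of red_marker_center in the frame of marking_tray between -0.059 and -0.043 m and y of red_marker_center in the frame of marking_tray between -0.008 and 0.008 m and z of red_marker_center in the frame of marking_tray between 0.011 and 0.015 m and angle between the y axis of red_marker_center and the y axis of marking_tray, either way round below 0.2 rad); the robot touches nothing.
It fails at once if the yellow tape roll, which stays in the stock, is shifted by more than 25 mm (distance of yellow_tape_center from where it was at the start of the episode above 0.025 m).
It fails at once if the green marker, which stays in the stock, is shifted by more than 25 mm (distance of green_marker_center from where it was at the start of the episode above 0.025 m).
It also fails if it takes over 122 s, if anything falls off the work surface, if the arm or the gripper's body presses on something with over 40 N, if the wrist force passes 120 N, or if a joint passes its speed limit or range.

## Robot

A 6-joint arm with a two-finger parallel gripper is mounted at the origin on a cart in front of the work surface, level with it; the furniture and walls round the work are solid. World frame = base frame: x ahead of the robot, y to its left, z up, the work surface at z = 0. Lengths are in m, angles in degrees, forces in N, time in s.
With the tool pointing down it reaches from about 0.35 to 0.875 m from the base axis. Payload 4.2 kg.
Tool frame: the origin (TCP) lies on the front face of the gripper's body, between the roots of the fingers; the fingertips stand 70 mm ahead of it and the grasp point (between the pads) lies 51 mm ahead of it (r.nose_length is the distance from the TCP to the fingertips, in m); z points along the fingers, y is the direction in which the jaws open and shut (so a half turn about z gives the same grasp; the last joint's range is limited). The gripper opens to 87 mm and grips with 3 to 60 N. Pads are 19 mm wide; open, the fingers measure 117 mm over their backs; the gripper's body (75 mm by 190 mm) begins 51 mm behind the grasp point.
Start: joints at [-60.413, 22.042, 0.453, 0, -68.411, -14.817], TCP at [0.159, -0.604, 0.292] pointing down, gripper open.
Joint ranges: [-179.83, 179.83], [-69.29, 118.12], [-61.27, 80.66], [-181.25, 117.63], [-171.15, -9.14], [-177.46, 177.46]. Speed limits (degrees/s): [159.86, 159.86, 180, 180, 180, 180].

## Interface

Orientations are given as a 3x3 rotation matrix whose columns are the frame's x, y, z axes.
In Python, from station import telemetry, capture, order, r gives the robot as it stands.
- The arm moves only by the tool drive_tool, never from a script. Its argument "series" is a list of rows, each a list of 4 numbers: the shift along the tool's x, y, z as a fraction of full scale, then the turn about the tool's z as a fraction of full scale. In form: [[dx, dy, dz, turn], ...]. A call has 1 to 10 rows; each row is the pose to reach, as a shift and turn from the pose commanded when the call began, along the tool's axes at that moment; what a row does not reach only later rows make up. Full scale, the value 1, is 0.12 m for a shift and 2 rad for a turn. A row lasts 1/8 s, in which the tool goes at most 62.5 mm and 10.7 degrees, less where a joint would pass 70% of its speed; a pose out of reach is approached as far as the arm can. A call with a number of a shift or a turn outside -1 to 1 is refused whole. A call with a gripper value outside its range is refused whole. "fingers" is the finger opening in mm, from 0 to 87, set as the call begins (left out, the last holds). The fingers move at their own pace and stop on an object; the grip force is fixed at half the most. Time passes only in rows, so rows that repeat a pose let the fingers close. It gives the time, the measured TCP pose, the force and the opening at its end, in the units of the state.
- telemetry.sense(): the state, without advancing time (a new reading comes with each control period).
- capture(name): name is "scene" or "top"; returns a dict with "color" (420x560x3 uint8, blue, green, red), "fx", "fy", "cx", "cy" (pixels), "k1" (the pictures are not rectified: a ray, as slopes to the right and down, at radius r is drawn at 1 + k1 r^2 times it, then the intrinsics apply), "eye" and "attitude" of the camera in the world. Camera axes: x right, y up, looking along -z (the intrinsics and any distortion apply to the point x, -y, -z); pixel columns grow to the right and rows downward; lengths in m; the calibration is good to about 2 mm. A picture is of the moment at which its call begins. There is no depth.
- order.finish_job(): hands the job in, once; it reports no verdict.
The state is a dict: "time_s": time; "joints": joint angles; "joint_velocities": joint speeds; "effort": joint torques, N m; "tcp_pos": TCP position; "ee_rot": TCP orientation; "wrist_force": force on the tool from outside, world axes, zero at the start; "moment": the same for the moment, N m; "gripper_width": opening from 0.0 (shut) to 1.0 (fully open).
Only numpy, scipy, OpenCV 4.12 (cv2) and the standard library are available. Lean on these libraries where they do the work, as an engineer would, in place of code of your own. Each camera call takes 0.05 s, during which the arm holds its last target. There are 200 camera calls.

## Working session

There is one attempt and no reset: what is moved stays moved. The work goes in short steps, Python scripts to look and compute and a tool call to move; the robot and the scene stay as the last step left them, time stands still between calls to the robot, and variables do not carry over. Pictures are saved under pics/ and viewed, about 12 in all and at most 16, crops included, and the job is handed in when it is done.

Besides the shell and the picture viewer there is one more tool, called after "Call:" as name([rows], argument=value, ...), one row to a line, values as JSON. drive_tool: Moves the arm, as the interface text tells. Shift numbers are shares of 0.12 m and turn numbers shares of 2 rad, none past 1 either way. Its arguments: {"type":"object","properties":{"series":{"type":"array","items":{"type":"array","items":{"type":"number","minimum":-1,"maximum":1}}},"fingers":{"type":"number"}},"required":["series"]}

```bash
ls; mkdir -p pics
cat > h.py <<'E'
import numpy as np, cv2
from station import telemetry, capture, order, r
def snap(name,fn):
    c=capture(name); cv2.imwrite('pics/'+fn,c['color']); np.save('pics/'+fn+'.npy',c,allow_pickle=True); return c
def load(fn): return np.load('pics/'+fn+'.npy',allow_pickle=True).item()
def rays(c,px):
    K=np.array([[c['fx'],0,c['cx']],[0,c['fy'],c['cy']],[0,0,1.]])
    p=cv2.undistortPoints(np.array(px,float).reshape(-1,1,2),K,np.array([c['k1'],0,0,0.]),None,None).reshape(-1,2)
    d=np.c_[p[:,0],-p[:,1],-np.ones(len(p))]
    return d@np.array(c['attitude']).T
def onz(c,px,z):
    d=rays(c,px); e=np.array(c['eye']); return e+d*((z-e[2])/d[:,2])[:,None]
def tri(c1,p1,c2,p2):
    d1=rays(c1,[p1])[0];d2=rays(c2,[p2])[0];d1/=np.linalg.norm(d1);d2/=np.linalg.norm(d2)
    e1,e2=np.array(c1['eye']),np.array(c2['eye'])
    s=np.linalg.lstsq(np.c_[d1,-d2],e2-e1,rcond=None)[0]
    a,b=e1+s[0]*d1,e2+s[1]*d2
    return (a+b)/2,np.linalg.norm(a-b)
E
python3 - <<'E'
from h import *
for n in('scene','top'):
    c=snap(n,n+'0.png'); print(n,{k:np.round(v,3).tolist() for k,v in c.items() if k!='color'})
s=telemetry.sense();print({k:np.round(v,3).tolist() for k,v in s.items()},r.nose_length)
E
```

```text
pics
scene {'fx': 396.109, 'fy': 396.109, 'cx': 276.083, 'cy': 203.893, 'k1': -0.099, 'eye': [-0.141, 0.793, 0.692], 'attitude': [[-0.762, 0.332, -0.555], [-0.647, -0.419, 0.638], [-0.021, 0.845, 0.534]]}
top {'fx': 505.714, 'fy': 505.714, 'cx': 277.534, 'cy': 201.936, 'k1': -0.029, 'eye': [0.423, 0.043, 1.42], 'attitude': [[-0.03, 0.996, -0.083], [-1.0, -0.03, -0.004], [-0.006, 0.083, 0.997]]}
{'time_s': 0.1, 'joints': [-60.412, 22.088, 0.387, -0.024, -68.411, -14.815], 'joint_velocities': [0.05, -0.062, 0.126, 0.117, 0.01, -0.043], 'effort': [-0.0, -39.169, 18.794, 4.232, 0.013, -0.0], 'tcp_pos': [0.159, -0.604, 0.291], 'ee_rot': [[-0.967, -0.255, -0.001], [-0.255, 0.967, 0.002], [0.0, 0.002, -1.0]], 'wrist_force': [-0.345, -0.846, -0.663], 'moment': [0.032, -0.02, -0.006], 'gripper_width': 0.999} 0.0697
```

View pics/scene0.png

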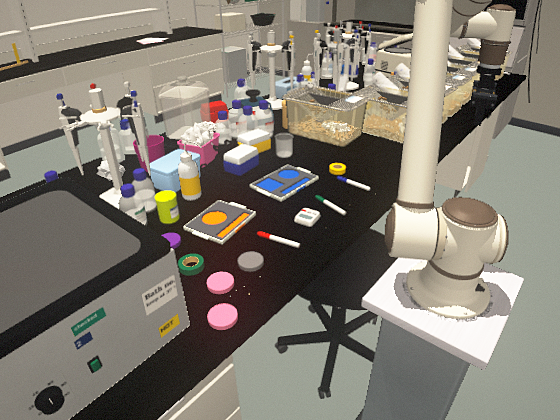

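View pics/top0.png

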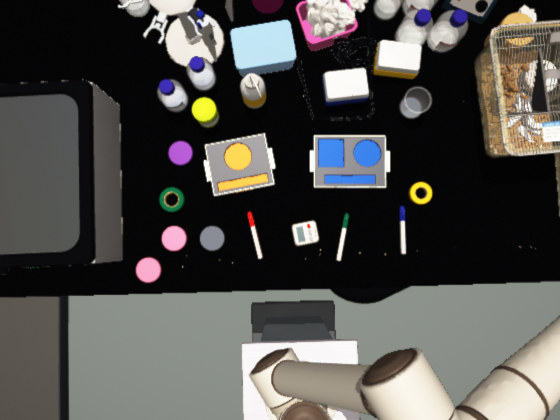

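Top view shows: green tape (172,199), grey disc (212,238), pink discs (174,238) and (148,270), purple disc (180,152), red pen (254,235), green pen (343,237), blue pen (403,230), timer (305,233), yellow tape (421,193), marking tray (240,165), sampling tray (350,162). In the scene view, grey disc (250,261), green tape (190,264). The grey disc is the only dish candidate that is neither pink nor purple. I'll measure everything and check it in one crop.

```bash
cat > m.py <<'E'
from h import *
t=load('top0.png'); s=load('scene0.png')
def comps(img,roi,cond,amin=15):
    x0,y0,x1,y1=roi; h=cv2.cvtColor(img,cv2.COLOR_BGR2HSV)[y0:y1,x0:x1].astype(int); 
    m=cond(h[...,0],h[...,1],h[...,2]).astype(np.uint8)
    n,l,st,ce=cv2.connectedComponentsWithStats(m)
    out=[]
    for i in range(1,n):
        if st[i,4]>=amin:
            c,_=cv2.findContours((l==i).astype(np.uint8),cv2.RETR_EXTERNAL,cv2.CHAIN_APPROX_NONE)
            M=cv2.moments(c[0]); ctr=(M['m10']/M['m00']+x0,M['m01']/M['m00']+y0) if M['m00'] else ce[i]+[x0,y0]
            rc=cv2.minAreaRect(c[0]); b=cv2.boxPoints(rc)+[x0,y0]
            out.append((st[i,4],np.array(ctr),b,c[0].reshape(-1,2)+[x0,y0]))
    return sorted(out,key=lambda o:-o[0])
E
cat > a.py <<'E'
from m import *
T,S=t['color'],s['color']
hue=lambda a,b,sm=90,vm=60:(lambda H,s_,v:(H>=a)&(H<=b)&(s_>sm)&(v>vm))
red=lambda H,s_,v:((H<8)|(H>172))&(s_>120)&(v>80)
grey=lambda H,s_,v:(s_<60)&(v>70)
wh=lambda H,s_,v:(s_<70)&(v>110)
dark=lambda H,s_,v:(v>35)
L=[('dish',(195,222,230,255),(235,248,268,274),grey),
('gtape',(155,182,190,216),(172,250,208,280),lambda H,s_,v:(v>30)&(H>50)&(H<95)&(s_>80)),
('ytape',(405,178,437,208),(325,160,350,176),hue(18,38)),
('timer',(287,217,324,250),(290,203,325,228),dark),
('redp',(240,205,270,265),(252,226,304,250),dark),
('redcap',(240,205,270,265),(252,226,304,250),red),
('greenp',(332,208,356,265),(312,190,350,218),dark),
('bluep',(394,200,412,260),(334,174,374,194),dark),
('bluecap',(394,200,412,260),(334,174,374,194),hue(100,130)),
('mk_round',(215,138,262,178),(198,206,230,230),hue(10,25,140,120)),
('mk_slot',(210,172,275,195),(198,208,258,245),hue(10,25,140,120)),
('sp',(312,138,388,188),(255,165,312,197),hue(100,125,120,80))]
for n,a,b,f in L:
    A=comps(T,a,f); B=comps(S,b,f)
    print(n,[(int(o[0]),o[1].round(1).tolist()) for o in A[:4]],'|',[(int(o[0]),o[1].round(1).tolist()) for o in B[:4]])
    if n in('dish','gtape','ytape','redcap','bluecap','timer','redp','bluep','greenp','mk_round'):
        p,g=tri(t,A[0][1],s,B[0][1]); print('   tri',p.round(4),'gap',g.round(4))
big=cv2.resize(T[130:285,130:440],None,fx=2.5,fy=2.5,interpolation=cv2.INTER_CUBIC); cv2.imwrite('pics/crop_t.png',big)
E
python3 a.py
```

```text
dish [(482, [211.7, 237.9])] | [(438, [250.2, 260.8])]
   tri [0.444  0.2337 0.0066] gap 0.004
gtape [(328, [171.3, 199.1])] | [(308, [190.1, 263.6])]
   tri [0.5563 0.3449 0.0097] gap 0.0029
ytape [(374, [420.5, 192.6])] | [(165, [337.1, 168.3])]
   tri [ 0.5529 -0.3549  0.0085] gap 0.0038
timer [(615, [304.9, 232.7])] | [(388, [306.8, 216.7]), (101, [294.1, 209.3]), (39, [314.6, 204.9])]
   tri [ 0.4506 -0.0267  0.0067] gap 0.0036
redp [(311, [254.4, 234.9])] | [(870, [272.1, 237.0]), (23, [285.1, 247.7]), (15, [300.3, 237.3])]
   tri [0.455  0.1192 0.0125] gap 0.0125
redcap [(82, [250.4, 218.6])] | [(72, [263.1, 234.2])]
   tri [0.4951 0.1245 0.0072] gap 0.0027
greenp [(289, [342.0, 238.2])] | [(261, [328.2, 203.7]), (66, [315.5, 213.6]), (60, [342.8, 195.1]), (35, [329.5, 192.8])]
   tri [ 0.4353 -0.127   0.0105] gap 0.0038
bluep [(328, [402.4, 229.9])] | [(422, [357.0, 181.4]), (52, [346.1, 189.4])]
   tri [ 0.4441 -0.3014  0.013 ] gap 0.0178
bluecap [(73, [402.0, 213.2])] | [(45, [341.6, 178.3])]
   tri [ 0.4973 -0.2997  0.0083] gap 0.0027
mk_round [(566, [237.5, 156.0]), (31, [257.0, 176.2])] | [(242, [213.8, 217.4]), (16, [227.7, 227.7])]
   tri [0.6728 0.1561 0.0072] gap 0.004
mk_slot [(398, [242.3, 181.7])] | [(242, [213.8, 217.4]), (169, [232.5, 224.9]), (23, [239.3, 227.7])]
sp [(718, [330.6, 152.4]), (569, [366.8, 152.8]), (424, [350.3, 178.8])] | [(197, [269.4, 184.1]), (138, [288.4, 173.5]), (112, [295.0, 185.3]), (16, [300.0, 188.7])]
```

View pics/crop_t.png

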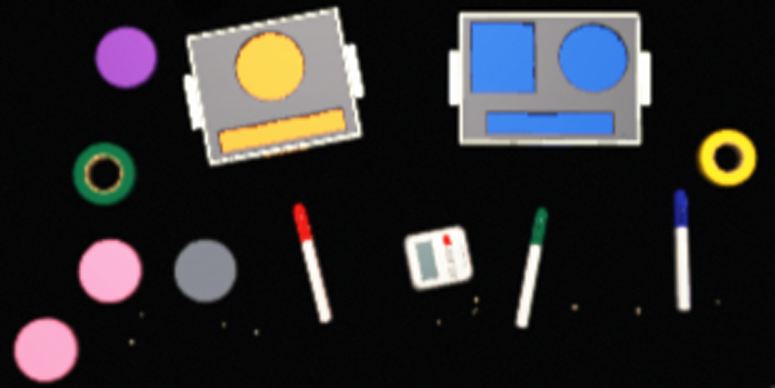

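The grey disc (crop 205,270; top 212,238) is the dish. It is greyish-white and about 69 mm across, unlike the pink discs (174,238), (148,270) and the purple one (180,152). The triangulated heights (dish 6.6, tape 9.7, tray cut-out 7.2 mm) match the text. Next are the poses and yaws.

```bash
cat > b.py <<'E'
from m import *
T=t['color']
hue=lambda a,b,sm=90,vm=60:(lambda H,s_,v:(H>=a)&(H<=b)&(s_>sm)&(v>vm))
dark=lambda H,s_,v:(v>35)
def rect(roi,f,z,k=0):
    o=comps(T,roi,f)[k]; b=onz(t,o[2],z)[:,:2]
    e=[b[1]-b[0],b[2]-b[1]]; l=[np.linalg.norm(q) for q in e]; q=e[int(np.argmax(l))]
    yaw=np.degrees(np.arctan2(q[1],q[0]))
    return b.mean(0),onz(t,[o[1]],z)[0,:2],(yaw+90)%180-90,np.round(l,4)
for n,roi,z in[('timer',(287,217,324,250),.016),('red',(240,205,270,265),.007),('green',(332,208,356,265),.007),('blue',(394,200,412,260),.007)]:
    c,m,y,l=rect(roi,dark,z); print(n,'box',c.round(4),'cent',m.round(4),'long-axis yaw',round(y,1),l)
for n,p,z in[('dish',(211.7,237.9),.007),('gtape',(171.3,199.1),.0095),('ytape',(420.5,192.6),.0095)]: print(n,onz(t,[p],z)[0].round(4))
def fit(mod,img,z=.008):
    w=onz(t,img,z)[:,:2]; M=np.array(mod)/1000; a=M-M.mean(0); b=w-w.mean(0)
    th=np.arctan2((a[:,0]*b[:,1]-a[:,1]*b[:,0]).sum(),(a*b).sum()); R=np.array([[np.cos(th),-np.sin(th)],[np.sin(th),np.cos(th)]])
    o=w.mean(0)-R@M.mean(0); print('tray o',o.round(4),'yaw',np.degrees(th).round(2),'res mm',((M@R.T+o-w)*1000).round(1).tolist())
    print('   targets',(M@R.T+o).round(4).tolist())
fit([(23.5,0),(-51,0)],[(237.5,156),(242.3,181.7)])
fit([(23.5,52.5),(23.5,-49.5),(-51,0)],[(330.6,152.4),(366.8,152.8),(350.3,178.8)])
print('slot yaw mk',rect((210,172,275,195),hue(10,25,140,120),.008)[2:],'sp',rect((312,170,388,188),hue(100,125,120,80),.008)[2:])
for a,b in[((330.6,152.4),(269.4,184.1)),((366.8,152.8),(288.4,173.5)),((350.3,178.8),(295,185.3)),((242.3,181.7),(232.5,224.9))]:
    p,g=tri(t,a,s,b); print(p.round(4),g.round(4))
E
python3 b.py
```

```text
timer box [ 0.4519 -0.0254] cent [ 0.4519 -0.0252] long-axis yaw -80.4 [0.073  0.0657]
red box [0.4505 0.1152] cent [0.4503 0.1154] long-axis yaw 12.5 [0.0177 0.138 ]
green box [ 0.4374 -0.1294] cent [ 0.4338 -0.1285] long-axis yaw -12.9 [0.1362 0.0177]
blue box [ 0.453  -0.2981] cent [ 0.4518 -0.2981] long-axis yaw -1.0 [0.0187 0.137 ]
dish [0.4453 0.2348 0.007 ]
gtape [0.5573 0.3461 0.0095]
ytape [ 0.5545 -0.3536  0.0095]
tray o [0.6508 0.1536] yaw 9.15 res mm [[0.0, 0.0], [-0.0, -0.0]]
   targets [[0.674, 0.1574], [0.6005, 0.1455]]
tray o [ 0.6506 -0.1585] yaw -1.42 res mm [[-0.9, -0.7], [0.8, -0.4], [0.1, 1.1]]
   targets [[0.6754, -0.1066], [0.6729, -0.2086], [0.5996, -0.1573]]
slot yaw mk (np.float64(-80.88347452019133), array([0.1413, 0.0224])) sp (np.float64(88.28164933611973), array([0.138 , 0.0227]))
[ 0.6745 -0.1074  0.0079] 0.0046
[ 0.6703 -0.2092  0.0088] 0.004
[ 0.599  -0.1592  0.0064] 0.0017
[0.6001 0.145  0.0049] 0.002
```

```bash
cat > p.py <<'E'
from h import *
# plan(way): way of (x,y,tip z,jaw yaw); prints tool calls [dx,dy,dz,turn] from the present pose
def plan(way):
    st=telemetry.sense(); R=np.array(st['ee_rot']); P=np.array(st['tcp_pos']); w=np.array(st['wrist_force'])
    ph=np.degrees(np.arctan2(R[1,1],R[0,1]))%360
    print('t',st['time_s'],'tip',np.round([P[0]+.0697*R[0,2],P[1]+.0697*R[1,2],P[2]-.0697],4),'phi',round(ph,2),'j',np.round(st['joints'],0),'w',round(st['gripper_width']*87,1),'tilt',np.round(R[:2,2],4))
    P=P+.0697*R[:,2]
    for g in way:
        g=np.array(g,float); 
        for n in range(1,9):
            p,f,ok,out=P.copy(),ph,True,[]
            for k in range(n):
                d=(g[:3]-p)/(n-k); a=np.radians(f); yt=np.array([np.cos(a),np.sin(a)]); xt=np.array([np.sin(a),-np.cos(a)])*-1
                xt=np.array([-np.sin(a),np.cos(a)])*-1 if False else np.array([-yt[1],yt[0]])
                u=np.array([d[:2]@xt,d[:2]@yt,-d[2]])/.12; dt=(g[3]-f)/(n-k)
                c=np.r_[u,-np.radians(dt)/2]; c=np.round(c,3); ok&=abs(c).max()<=1
                rows=max(np.linalg.norm(d)/.0625,abs(dt)/10.7)
                out.append((c.tolist(),round(rows,1))); p=p+d; f+=dt
            if ok: break
        print('->',g); [print('   ',*o) for o in out]
        P,ph=p,f
E
python3 -c "
from p import *
plan([(.452,-.298,.07,89),(.452,-.298,.006,89)])"
```

```text
t 0.1 tip [ 0.1592 -0.6038  0.2216] phi 104.76 j [-60.  22.   0.  -0. -68. -15.] w 86.9 tilt [-0.0006  0.0019]
-> [ 4.52e-01 -2.98e-01  7.00e-02  8.90e+01]
    [-0.752, 0.461, 0.316, 0.034] 1.8
    [-0.719, 0.511, 0.316, 0.034] 1.8
    [-0.682, 0.559, 0.316, 0.034] 1.8
    [-0.642, 0.605, 0.316, 0.034] 1.8
-> [ 4.52e-01 -2.98e-01  6.00e-03  8.90e+01]
    [0.0, 0.0, 0.533, -0.0] 1.0
```

Call:
drive_tool([
  [-0.752, 0.461, 0.316, 0.034],
  [-0.752, 0.461, 0.316, 0.034],
  [-0.752, 0.461, 0.316, 0.034],
], fingers=45)

```text
time_s: 0.48
tcp_pos: [0.2337, -0.5252, 0.2526]
ee_rot: [[-0.981, -0.192, -0.002], [-0.192, 0.981, 0.004], [0.001, 0.004, -1.0]]
wrist_force: [0.7, 0.1, 0.4]
gripper_width: 0.741
```

Call:
drive_tool([
  [-0.719, 0.511, 0.316, 0.034],
  [-0.719, 0.511, 0.316, 0.034],
  [-0.719, 0.511, 0.316, 0.034],
])

```text
time_s: 0.85
tcp_pos: [0.3066, -0.4498, 0.2153]
ee_rot: [[-0.992, -0.125, -0.002], [-0.125, 0.992, 0.002], [0.002, 0.002, -1.0]]
wrist_force: [-0.4, -1.5, 0.1]
gripper_width: 0.526
```

Call:
drive_tool([
  [-0.682, 0.559, 0.316, 0.034],
  [-0.682, 0.559, 0.316, 0.034],
  [-0.682, 0.559, 0.316, 0.034],
])

```text
time_s: 1.23
tcp_pos: [0.3798, -0.3741, 0.1778]
ee_rot: [[-0.998, -0.057, -0.001], [-0.057, 0.998, 0.0], [0.001, 0.001, -1.0]]
wrist_force: [0.5, 0.3, 0.7]
gripper_width: 0.519
```

Call:
drive_tool([
  [-0.642, 0.605, 0.316, 0.034],
  [-0.642, 0.605, 0.316, 0.034],
  [-0.642, 0.605, 0.316, 0.034],
  [-0.642, 0.605, 0.316, 0.034],
  [-0.642, 0.605, 0.316, 0.034],
])

```text
time_s: 1.85
tcp_pos: [0.4512, -0.2996, 0.1413]
ee_rot: [[-1.0, 0.016, 0.001], [0.016, 1.0, -0.001], [-0.001, -0.0, -1.0]]
wrist_force: [1.0, 0.1, -0.1]
gripper_width: 0.521
```

```bash
python3 -c "
from p import *
plan([(.452,-.298,.006,89)])
c=snap('scene','scene1.png'); t=snap('top','top1.png')
a=cv2.resize(c['color'][120:240,300:440],None,fx=3,fy=3,interpolation=2); b=cv2.resize(t['color'][170:290,340:480],None,fx=3,fy=3,interpolation=2)
cv2.imwrite('pics/v1.png',np.hstack([a,b])[:, :])"
python3 -c "
import cv2;i=cv2.imread('pics/v1.png');cv2.imwrite('pics/v1.png',cv2.resize(i,(798,342)))"
```

```text
t 1.85 tip [ 0.4513 -0.2996  0.0716] phi 89.06 j [-16.  23. -22.   0. -44. -75.] w 45.3 tilt [ 0.0011 -0.0005]
-> [ 4.52e-01 -2.98e-01  6.00e-03  8.90e+01]
    [-0.006, 0.014, 0.547, 0.001] 1.0
```

View pics/v1.png

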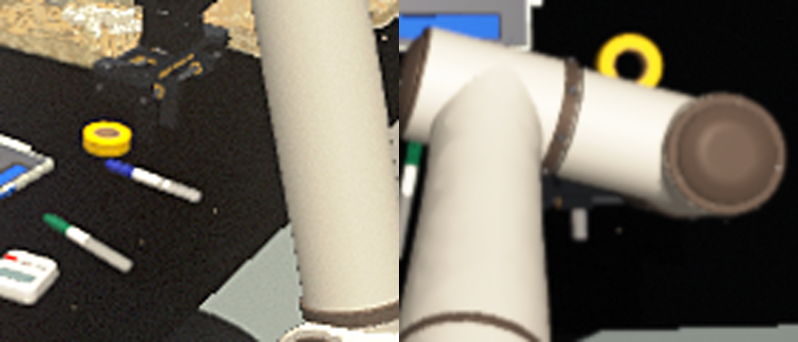

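The left half shows the gripper above the blue pen. The right half shows the pen's tail under the wrist, in line with the gripper. Descending to grip.

Call:
drive_tool([
  [0, 0.005, 0.35, 0],
  [0, 0.005, 0.54, 0],
  [0, 0.005, 0.54, 0],
  [0, 0.005, 0.54, 0],
])

```text
time_s: 2.45
tcp_pos: [0.4523, -0.2982, 0.0768]
ee_rot: [[-1.0, 0.014, 0.002], [0.014, 1.0, -0.001], [-0.002, -0.001, -1.0]]
wrist_force: [0.6, -0.7, 0.8]
gripper_width: 0.516
```

Call:
drive_tool([
  [0, 0, 0, 0],
  [0, 0, 0, 0],
  [0, 0, 0, 0],
  [0, 0, 0, 0],
  [0, 0, 0, 0],
], fingers=0)

```text
time_s: 3.08
tcp_pos: [0.4519, -0.2976, 0.076]
ee_rot: [[-1.0, 0.014, 0.0], [0.014, 1.0, -0.0], [-0.0, -0.0, -1.0]]
wrist_force: [-0.5, 0.5, 2.4]
gripper_width: 0.149
```

```bash
python3 -c "
from p import *
plan([(.452,-.298,.06,89),(.5996,-.1573,.05,178.6),(.5996,-.1573,.014,178.6)])"
```

```text
t 3.075 tip [ 0.4519 -0.2976  0.0063] phi 89.19 j [-16.  29. -26.   0. -36. -75.] w 13.0 tilt [ 0.0002 -0.0001]
-> [ 4.52e-01 -2.98e-01  6.00e-02  8.90e+01]
    [-0.001, -0.004, -0.448, 0.002] 0.9
-> [ 5.996e-01 -1.573e-01  5.000e-02  1.786e+02]
    [-0.605, 0.597, 0.042, -0.391] 4.2
    [-0.85, -0.003, 0.042, -0.391] 4.2
-> [ 5.996e-01 -1.573e-01  1.400e-02  1.786e+02]
    [0.0, 0.0, 0.3, -0.0] 0.6
```

Call:
drive_tool([
  [0, 0, -0.45, 0],
  [0, 0, -0.45, 0],
  [0, 0, -0.45, 0],
])

```text
time_s: 3.45
tcp_pos: [0.4515, -0.2974, 0.1297]
ee_rot: [[-1.0, 0.015, 0.0], [0.015, 1.0, 0.0], [-0.0, 0.0, -1.0]]
wrist_force: [-1.1, 0.1, -0.3]
gripper_width: 0.153
```

Call:
drive_tool([
  [-0.605, 0.597, 0.042, -0.391],
  [-0.605, 0.597, 0.042, -0.391],
  [-0.605, 0.597, 0.042, -0.391],
  [-0.605, 0.597, 0.042, -0.391],
  [-0.605, 0.597, 0.042, -0.391],
])

```text
time_s: 4.08
tcp_pos: [0.5247, -0.2267, 0.1233]
ee_rot: [[-0.72, -0.694, -0.003], [-0.694, 0.72, 0.001], [0.002, 0.002, -1.0]]
wrist_force: [0.3, 0.5, 1.0]
gripper_width: 0.152
```

Call:
drive_tool([
  [-0.85, -0.003, 0.042, -0.391],
  [-0.85, -0.003, 0.042, -0.391],
  [-0.85, -0.003, 0.042, -0.391],
  [-0.85, -0.003, 0.042, -0.391],
  [-0.85, -0.003, 0.042, -0.391],
  [-0.85, -0.003, 0.042, -0.391],
  [-0.85, -0.003, 0.042, -0.391],
  [-0.85, -0.003, 0.042, -0.391],
])

```text
time_s: 5.08
tcp_pos: [0.599, -0.1565, 0.1197]
ee_rot: [[-0.022, -1.0, 0.0], [-1.0, 0.022, 0.0], [-0.0, -0.0, -1.0]]
wrist_force: [0.3, -0.1, 0.6]
gripper_width: 0.15
```

```bash
python3 -c "
from p import *
plan([(.5996,-.1573,.0135,178.6)])
c=snap('scene','scene2.png'); t=snap('top','top2.png')
a=cv2.resize(c['color'][120:240,220:360],(400,342),interpolation=2); b=cv2.resize(t['color'][120:240,280:420],(400,342),interpolation=2)
cv2.imwrite('pics/v2.png',np.hstack([a,b]))"
```

```text
t 5.075 tip [ 0.599  -0.1565  0.05  ] phi 178.72 j [  0.  31. -12.  -0. -47.  -2.] w 13.0 tilt [0. 0.]
-> [ 5.996e-01 -1.573e-01  1.350e-02  1.786e+02]
    [0.007, -0.005, 0.304, 0.001] 0.6
```

View pics/v2.png

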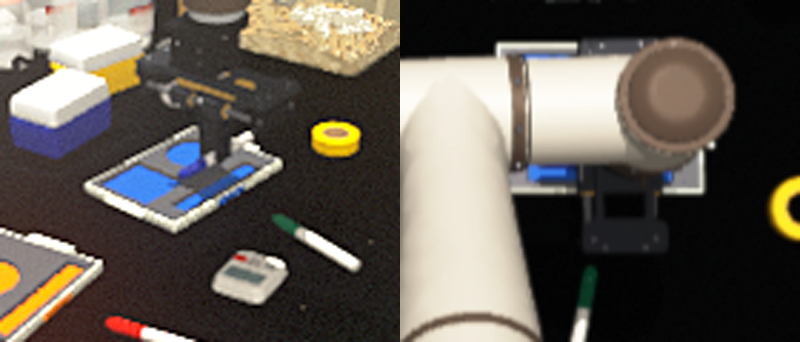

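The scene half shows the blue pen held along the slot, cap to the left. Lowering and releasing it.

Call:
drive_tool([
  [0.003, -0.003, 0.2, 0],
  [0.003, -0.003, 0.304, 0],
  [0.003, -0.003, 0.304, 0],
  [0.003, -0.003, 0.304, 0],
])

```text
time_s: 5.68
tcp_pos: [0.5995, -0.1567, 0.0832]
ee_rot: [[-0.021, -1.0, 0.0], [-1.0, 0.021, -0.0], [0.0, -0.0, -1.0]]
wrist_force: [-0.4, 0.1, 0.1]
gripper_width: 0.152
```

Call:
drive_tool([
  [0, 0, 0, 0],
  [0, 0, 0, 0],
  [0, 0, 0, 0],
  [0, 0, 0, 0],
], fingers=35)

```text
time_s: 6.18
tcp_pos: [0.5994, -0.1567, 0.0833]
ee_rot: [[-0.021, -1.0, 0.0], [-1.0, 0.021, 0.0], [-0.0, -0.0, -1.0]]
wrist_force: [-0.2, 0.4, -0.3]
gripper_width: 0.393
```

Call:
drive_tool([
  [0, 0, -0.5, 0],
  [0, 0, -0.5, 0],
  [0, 0, -0.5, 0],
], fingers=87)

```text
time_s: 6.55
tcp_pos: [0.5992, -0.1566, 0.1434]
ee_rot: [[-0.021, -1.0, 0.001], [-1.0, 0.021, 0.0], [-0.0, -0.001, -1.0]]
wrist_force: [-0.2, -0.8, -0.7]
gripper_width: 0.664
```

```bash
python3 -c "
from p import *
plan([(.452,-.0253,.06,189.6),(.452,-.0253,.0075,189.6)])"
```

```text
t 6.55 tip [ 0.5992 -0.1566  0.0737] phi 178.78 j [  0.  29. -11.  -0. -50.  -1.] w 57.8 tilt [0.0005 0.0004]
-> [ 4.520e-01 -2.530e-02  6.000e-02  1.896e+02]
    [-0.534, 0.625, 0.057, -0.047] 1.6
    [-0.591, 0.572, 0.057, -0.047] 1.6
-> [ 4.520e-01 -2.530e-02  7.500e-03  1.896e+02]
    [-0.0, -0.0, 0.438, -0.0] 0.8
```

Call:
drive_tool([
  [-0.534, 0.625, 0.057, -0.047],
  [-0.534, 0.625, 0.057, -0.047],
  [-0.534, 0.625, 0.057, -0.047],
])

```text
time_s: 6.92
tcp_pos: [0.523, -0.0901, 0.1351]
ee_rot: [[0.075, -0.997, -0.005], [-0.997, -0.075, -0.0], [-0.0, 0.005, -1.0]]
wrist_force: [1.1, 0.9, 0.3]
gripper_width: 0.965
```

Call:
drive_tool([
  [-0.591, 0.572, 0.057, -0.047],
  [-0.591, 0.572, 0.057, -0.047],
  [-0.591, 0.572, 0.057, -0.047],
  [-0.591, 0.572, 0.057, -0.047],
  [-0.591, 0.572, 0.057, -0.047],
])

```text
time_s: 7.55
tcp_pos: [0.4532, -0.0258, 0.1294]
ee_rot: [[0.165, -0.986, 0.001], [-0.986, -0.165, -0.0], [0.0, -0.001, -1.0]]
wrist_force: [1.2, 0.5, -0.4]
gripper_width: 1.001
```

```bash
python3 -c "
from p import *
plan([(.452,-.0253,.0075,189.6)])
c=snap('scene','scene3.png')
a=cv2.resize(c['color'][130:270,220:380],(640,560),interpolation=2)
cv2.imwrite('pics/v3.png',a)"
```

```text
t 7.55 tip [ 0.4533 -0.0258  0.0597] phi 189.51 j [ 17.  17. -35.   0. -38.  -8.] w 87.1 tilt [ 0.0006 -0.    ]
-> [ 4.520e-01 -2.530e-02  7.500e-03  1.896e+02]
    [-0.006, 0.01, 0.435, -0.001] 0.8
```

View pics/v3.png

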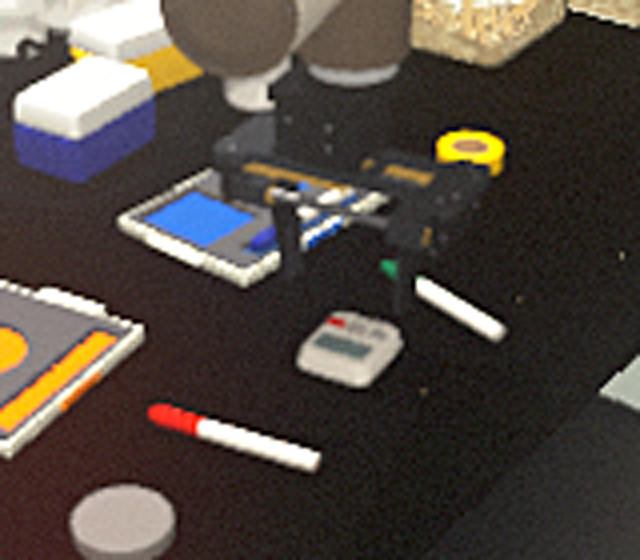

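The blue pen lies in its slot (crop 310,215), and the open fingers straddle the timer (350,345). Gripping the timer.

Call:
drive_tool([
  [-0.003, 0.005, 0.3, 0],
  [-0.003, 0.005, 0.435, 0],
  [-0.003, 0.005, 0.435, 0],
  [-0.003, 0.005, 0.435, 0],
])

```text
time_s: 8.1
tcp_pos: [0.4522, -0.0252, 0.0778]
ee_rot: [[0.166, -0.986, 0.001], [-0.986, -0.166, 0.0], [0.0, -0.001, -1.0]]
wrist_force: [-0.1, -0.4, 0.7]
gripper_width: 0.998
```

Call:
drive_tool([
  [0, 0, 0, 0],
  [0, 0, 0, 0],
  [0, 0, 0, 0],
  [0, 0, 0, 0],
], fingers=0)

```text
time_s: 8.6
tcp_pos: [0.4513, -0.0251, 0.0775]
ee_rot: [[0.166, -0.986, -0.0], [-0.986, -0.166, -0.0], [0.0, 0.0, -1.0]]
wrist_force: [-0.7, -0.4, 2.1]
gripper_width: 0.668
```

Call:
drive_tool([
  [0, 0, -0.45, 0],
  [0, 0, -0.45, 0],
  [0, 0, -0.45, 0],
])

```text
time_s: 8.98
tcp_pos: [0.451, -0.0252, 0.1312]
ee_rot: [[0.166, -0.986, -0.0], [-0.986, -0.166, 0.0], [-0.0, 0.0, -1.0]]
wrist_force: [0.2, -0.1, -0.1]
gripper_width: 0.669
```

```bash
python3 -c "
from p import *
plan([(.6754,-.1066,.05,268.6),(.6754,-.1066,.0145,268.6)])"
```

```text
t 8.975 tip [ 0.451  -0.0251  0.0615] phi 189.54 j [ 18.  17. -35.  -0. -38.  -8.] w 58.2 tilt [-0.0001  0.0004]
-> [ 6.754e-01 -1.066e-01  5.000e-02  2.686e+02]
    [0.49, -0.866, 0.048, -0.345] 3.7
    [0.929, -0.356, 0.048, -0.345] 3.7
-> [ 6.754e-01 -1.066e-01  1.450e-02  2.686e+02]
    [0.0, 0.0, 0.296, -0.0] 0.6
```

Call:
drive_tool([
  [0.49, -0.866, 0.048, -0.345],
  [0.49, -0.866, 0.048, -0.345],
  [0.49, -0.866, 0.048, -0.345],
  [0.49, -0.866, 0.048, -0.345],
  [0.49, -0.866, 0.048, -0.345],
])

```text
time_s: 9.6
tcp_pos: [0.5628, -0.066, 0.1238]
ee_rot: [[0.755, -0.656, -0.004], [-0.656, -0.755, -0.0], [-0.002, 0.003, -1.0]]
wrist_force: [-0.1, 1.2, 0.5]
gripper_width: 0.667
```

Call:
drive_tool([
  [0.929, -0.356, 0.048, -0.345],
  [0.929, -0.356, 0.048, -0.345],
  [0.929, -0.356, 0.048, -0.345],
  [0.929, -0.356, 0.048, -0.345],
  [0.929, -0.356, 0.048, -0.345],
  [0.929, -0.356, 0.048, -0.345],
  [0.929, -0.356, 0.048, -0.345],
])

```text
time_s: 10.48
tcp_pos: [0.6758, -0.1064, 0.1198]
ee_rot: [[1.0, -0.025, -0.0], [-0.025, -1.0, -0.0], [-0.0, 0.0, -1.0]]
wrist_force: [0.1, 0.3, -0.5]
gripper_width: 0.671
```

```bash
python3 -c "
from p import *
plan([(.6754,-.1066,.0145,268.6)])"
```

```text
t 10.475 tip [ 0.6758 -0.1064  0.0501] phi 268.56 j [  5.  36.  -2.   0. -52.  84.] w 58.4 tilt [-0.0001 -0.    ]
-> [ 6.754e-01 -1.066e-01  1.450e-02  2.686e+02]
    [-0.003, 0.002, 0.297, -0.0] 0.6
```

Call:
drive_tool([
  [0, 0, 0.2, 0],
  [0, 0, 0.297, 0],
  [0, 0, 0.297, 0],
  [0, 0, 0.297, 0],
])

```text
time_s: 10.98
tcp_pos: [0.6761, -0.1065, 0.0843]
ee_rot: [[1.0, -0.024, 0.0], [-0.024, -1.0, -0.0], [0.0, 0.0, -1.0]]
wrist_force: [-0.8, -0.1, -1.3]
gripper_width: 0.668
```

Call:
drive_tool([
  [0, 0, 0, 0],
  [0, 0, 0, 0],
  [0, 0, 0, 0],
  [0, 0, 0, 0],
], fingers=78)

```text
time_s: 11.48
tcp_pos: [0.676, -0.1065, 0.0843]
ee_rot: [[1.0, -0.024, 0.0], [-0.024, -1.0, -0.0], [0.0, 0.0, -1.0]]
wrist_force: [-0.4, -0.8, -0.2]
gripper_width: 0.891
```

Call:
drive_tool([
  [0, 0, -0.5, 0],
  [0, 0, -0.5, 0],
  [0, 0, -0.5, 0],
])

```text
time_s: 11.85
tcp_pos: [0.6757, -0.1065, 0.1444]
ee_rot: [[1.0, -0.024, 0.0], [-0.024, -1.0, 0.0], [0.0, -0.001, -1.0]]
wrist_force: [0.0, -0.8, -1.1]
gripper_width: 0.899
```

```bash
python3 -c "
from p import *
plan([(.4453,.2348,.06,270),(.4453,.2348,.0065,270)])"
```

```text
t 11.85 tip [ 0.6758 -0.1064  0.0747] phi 268.61 j [  5.  35.  -1.  -0. -55.  84.] w 78.2 tilt [0.0004 0.0005]
-> [4.453e-01 2.348e-01 6.000e-02 2.700e+02]
    [-0.663, -0.932, 0.041, -0.004] 2.2
    [-0.655, -0.937, 0.041, -0.004] 2.2
    [-0.648, -0.943, 0.041, -0.004] 2.2
-> [4.453e-01 2.348e-01 6.500e-03 2.700e+02]
    [0.0, 0.0, 0.446, -0.0] 0.9
```

Call:
drive_tool([
  [-0.663, -0.932, 0.041, -0.004],
  [-0.663, -0.932, 0.041, -0.004],
  [-0.663, -0.932, 0.041, -0.004],
  [-0.663, -0.932, 0.041, -0.004],
], fingers=87)

```text
time_s: 12.35
tcp_pos: [0.5986, 0.0077, 0.1386]
ee_rot: [[1.0, -0.014, -0.001], [-0.014, -1.0, -0.0], [-0.001, 0.0, -1.0]]
wrist_force: [0.4, 0.1, 0.2]
gripper_width: 0.996
```

Call:
drive_tool([
  [-0.655, -0.937, 0.041, -0.004],
  [-0.655, -0.937, 0.041, -0.004],
  [-0.655, -0.937, 0.041, -0.004],
  [-0.655, -0.937, 0.041, -0.004],
])

```text
time_s: 12.85
tcp_pos: [0.523, 0.1208, 0.1342]
ee_rot: [[1.0, -0.007, 0.0], [-0.007, -1.0, -0.0], [0.0, 0.0, -1.0]]
wrist_force: [-0.0, -0.5, -1.0]
gripper_width: 1.002
```

Call:
drive_tool([
  [-0.648, -0.943, 0.041, -0.004],
  [-0.648, -0.943, 0.041, -0.004],
  [-0.648, -0.943, 0.041, -0.004],
  [-0.648, -0.943, 0.041, -0.004],
  [-0.648, -0.943, 0.041, -0.004],
  [-0.648, -0.943, 0.041, -0.004],
])

```text
time_s: 13.6
tcp_pos: [0.4462, 0.2334, 0.1293]
ee_rot: [[1.0, -0.002, -0.0], [-0.002, -1.0, -0.0], [-0.0, 0.0, -1.0]]
wrist_force: [0.6, -0.5, -0.7]
gripper_width: 0.999
```

```bash
python3 -c "
from p import *
plan([(.4453,.2348,.0065,270)])
c=snap('scene','scene4.png');t=snap('top','top4.png')
a=cv2.resize(c['color'][150:300,190:340],(400,400),interpolation=2);b=cv2.resize(t['color'][120:270,240:390],(400,400),interpolation=2)
cv2.imwrite('pics/v4.png',np.hstack([a,b]))"
```

```text
t 13.6 tip [0.4462 0.2334 0.0596] phi 269.87 j [ 46.  21. -28.   0. -40.  44.] w 86.9 tilt [-0.0001 -0.0002]
-> [4.453e-01 2.348e-01 6.500e-03 2.700e+02]
    [-0.008, -0.012, 0.443, -0.001] 0.9
```

View pics/v4.png

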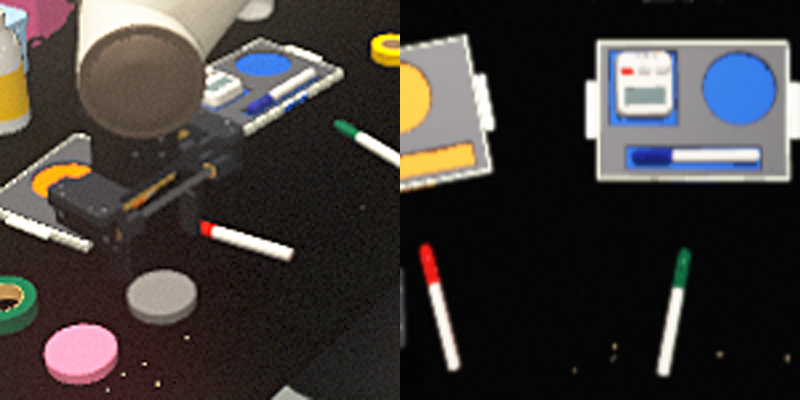

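The top half shows the timer (644,82) and the blue pen (692,156) inside their cut-outs. The gripper is over the grey dish (scene half 160,295). Gripping the dish.

Call:
drive_tool([
  [-0.005, -0.008, 0.3, 0],
  [-0.005, -0.008, 0.443, 0],
  [-0.005, -0.008, 0.443, 0],
  [-0.005, -0.008, 0.443, 0],
])

```text
time_s: 14.2
tcp_pos: [0.4454, 0.2358, 0.0769]
ee_rot: [[1.0, 0.0, 0.001], [0.0, -1.0, 0.001], [0.001, -0.001, -1.0]]
wrist_force: [0.1, 1.3, 0.1]
gripper_width: 0.999
```

Call:
drive_tool([
  [0, 0, 0, 0],
  [0, 0, 0, 0],
  [0, 0, 0, 0],
  [0, 0, 0, 0],
], fingers=0)

```text
time_s: 14.7
tcp_pos: [0.4449, 0.2356, 0.0767]
ee_rot: [[1.0, 0.0, 0.0], [0.0, -1.0, 0.0], [0.0, -0.0, -1.0]]
wrist_force: [0.2, -0.4, 3.3]
gripper_width: 0.747
```

Call:
drive_tool([
  [0, 0, -0.45, 0],
  [0, 0, -0.45, 0],
  [0, 0, -0.45, 0],
])

```text
time_s: 15.08
tcp_pos: [0.4444, 0.2354, 0.1301]
ee_rot: [[1.0, -0.0, -0.0], [-0.0, -1.0, 0.0], [-0.0, -0.0, -1.0]]
wrist_force: [0.1, -0.5, -0.5]
gripper_width: 0.75
```

```bash
python3 -c "
from p import *
plan([(.6725,-.2086,.055,268.6),(.6725,-.2086,.0135,268.6)])"
```

```text
t 15.075 tip [0.4444 0.2354 0.0604] phi 269.99 j [ 46.  21. -28.  -0. -40.  44.] w 65.3 tilt [-0.0004  0.0002]
-> [ 6.725e-01 -2.086e-01  5.500e-02  2.686e+02]
    [0.475, 0.925, 0.011, 0.003] 2.0
    [0.481, 0.922, 0.011, 0.003] 2.0
    [0.487, 0.919, 0.011, 0.003] 2.0
    [0.492, 0.916, 0.011, 0.003] 2.0
-> [ 6.725e-01 -2.086e-01  1.350e-02  2.686e+02]
    [0.0, 0.0, 0.346, -0.0] 0.7
```

Call:
drive_tool([
  [0.475, 0.925, 0.011, 0.003],
  [0.475, 0.925, 0.011, 0.003],
  [0.475, 0.925, 0.011, 0.003],
])

```text
time_s: 15.45
tcp_pos: [0.502, 0.1209, 0.1271]
ee_rot: [[1.0, -0.012, -0.003], [-0.012, -1.0, -0.002], [-0.003, 0.002, -1.0]]
wrist_force: [0.1, 0.4, -1.0]
gripper_width: 0.749
```

Call:
drive_tool([
  [0.481, 0.922, 0.011, 0.003],
  [0.481, 0.922, 0.011, 0.003],
  [0.481, 0.922, 0.011, 0.003],
])

```text
time_s: 15.82
tcp_pos: [0.5594, 0.0109, 0.126]
ee_rot: [[1.0, -0.017, -0.002], [-0.017, -1.0, -0.001], [-0.002, 0.001, -1.0]]
wrist_force: [0.0, 0.2, -0.5]
gripper_width: 0.748
```

Call:
drive_tool([
  [0.487, 0.919, 0.011, 0.003],
  [0.487, 0.919, 0.011, 0.003],
  [0.487, 0.919, 0.011, 0.003],
])

```text
time_s: 16.2
tcp_pos: [0.6166, -0.0992, 0.1246]
ee_rot: [[1.0, -0.021, -0.001], [-0.021, -1.0, -0.0], [-0.001, 0.0, -1.0]]
wrist_force: [-0.4, 0.2, 0.9]
gripper_width: 0.745
```

Call:
drive_tool([
  [0.492, 0.916, 0.011, 0.003],
  [0.492, 0.916, 0.011, 0.003],
  [0.492, 0.916, 0.011, 0.003],
  [0.492, 0.916, 0.011, 0.003],
  [0.492, 0.916, 0.011, 0.003],
  [0.492, 0.916, 0.011, 0.003],
])

```text
time_s: 16.95
tcp_pos: [0.673, -0.2066, 0.1254]
ee_rot: [[1.0, -0.022, -0.0], [-0.022, -1.0, 0.0], [-0.0, -0.0, -1.0]]
wrist_force: [-0.1, -0.2, 0.1]
gripper_width: 0.752
```

```bash
python3 -c "
from p import *
plan([(.6725,-.2086,.0135,268.6)])"
```

```text
t 16.95 tip [ 0.673  -0.2066  0.0557] phi 268.75 j [ -4.  37.   2.  -0. -54.  93.] w 65.4 tilt [-0.      0.0001]
-> [ 6.725e-01 -2.086e-01  1.350e-02  2.686e+02]
    [-0.004, 0.016, 0.351, 0.001] 0.7
```

Call:
drive_tool([
  [-0.004, 0.014, 0.2, 0],
  [-0.004, 0.014, 0.348, 0],
  [-0.004, 0.014, 0.348, 0],
  [-0.004, 0.014, 0.348, 0],
  [-0.004, 0.014, 0.348, 0],
])

```text
time_s: 17.58
tcp_pos: [0.6725, -0.2099, 0.0831]
ee_rot: [[1.0, -0.024, -0.0], [-0.024, -1.0, 0.0], [-0.0, -0.0, -1.0]]
wrist_force: [-0.0, 0.1, -0.3]
gripper_width: 0.75
```

Call:
drive_tool([
  [0, 0, 0, 0],
  [0, 0, 0, 0],
  [0, 0, 0, 0],
  [0, 0, 0, 0],
], fingers=82)

```text
time_s: 18.08
tcp_pos: [0.6726, -0.21, 0.0832]
ee_rot: [[1.0, -0.024, 0.0], [-0.024, -1.0, -0.0], [0.0, 0.0, -1.0]]
wrist_force: [-0.2, 0.3, 0.8]
gripper_width: 0.94
```

Call:
drive_tool([
  [0, 0, -0.5, 0],
  [0, 0, -0.5, 0],
  [0, 0, -0.5, 0],
])

```text
time_s: 18.45
tcp_pos: [0.6725, -0.2099, 0.1437]
ee_rot: [[1.0, -0.024, 0.001], [-0.024, -1.0, 0.0], [0.001, -0.0, -1.0]]
wrist_force: [0.3, -0.2, -1.6]
gripper_width: 0.941
```

```bash
python3 -c "
from p import *
plan([(.4504,.1153,.06,282.5),(.4504,.1153,.006,282.5)])"
```

```text
t 18.45 tip [ 0.6725 -0.2099  0.074 ] phi 268.62 j [ -4.  36.   3.  -0. -56.  93.] w 81.9 tilt [0.0008 0.0004]
-> [4.504e-01 1.153e-01 6.000e-02 2.825e+02]
    [-0.639, -0.888, 0.039, -0.04] 2.1
    [-0.565, -0.937, 0.039, -0.04] 2.1
    [-0.488, -0.979, 0.039, -0.04] 2.1
-> [4.504e-01 1.153e-01 6.000e-03 2.825e+02]
    [0.0, 0.0, 0.45, -0.0] 0.9
```

Call:
drive_tool([
  [-0.639, -0.888, 0.039, -0.04],
  [-0.639, -0.888, 0.039, -0.04],
  [-0.639, -0.888, 0.039, -0.04],
  [-0.639, -0.888, 0.039, -0.04],
], fingers=45)

```text
time_s: 18.95
tcp_pos: [0.5983, -0.1012, 0.1381]
ee_rot: [[0.998, 0.057, -0.001], [0.057, -0.998, -0.0], [-0.001, 0.0, -1.0]]
wrist_force: [0.7, -0.9, 0.4]
gripper_width: 0.576
```

Call:
drive_tool([
  [-0.565, -0.937, 0.039, -0.04],
  [-0.565, -0.937, 0.039, -0.04],
  [-0.565, -0.937, 0.039, -0.04],
  [-0.565, -0.937, 0.039, -0.04],
])

```text
time_s: 19.45
tcp_pos: [0.5255, 0.0067, 0.1339]
ee_rot: [[0.991, 0.136, 0.001], [0.136, -0.991, -0.0], [0.001, 0.0, -1.0]]
wrist_force: [0.2, 0.7, 0.9]
gripper_width: 0.519
```

Call:
drive_tool([
  [-0.488, -0.979, 0.039, -0.04],
  [-0.488, -0.979, 0.039, -0.04],
  [-0.488, -0.979, 0.039, -0.04],
  [-0.488, -0.979, 0.039, -0.04],
  [-0.488, -0.979, 0.039, -0.04],
  [-0.488, -0.979, 0.039, -0.04],
  [-0.488, -0.979, 0.039, -0.04],
])

```text
time_s: 20.32
tcp_pos: [0.4509, 0.1146, 0.1291]
ee_rot: [[0.977, 0.213, -0.0], [0.213, -0.977, -0.0], [-0.0, 0.0, -1.0]]
wrist_force: [0.4, -0.5, -0.2]
gripper_width: 0.516
```

```bash
python3 -c "
from p import *
plan([(.4504,.1153,.006,282.5)])"
```

```text
t 20.325 tip [0.4509 0.1146 0.0594] phi 282.29 j [ 34.  18. -34.   0. -38.  68.] w 44.9 tilt [-0. -0.]
-> [4.504e-01 1.153e-01 6.000e-03 2.825e+02]
    [-0.003, -0.007, 0.445, -0.002] 0.9
```

Call:
drive_tool([
  [-0.003, -0.005, 0.3, -0.001],
  [-0.003, -0.005, 0.446, -0.001],
  [-0.003, -0.005, 0.446, -0.001],
  [-0.003, -0.005, 0.446, -0.001],
])

```text
time_s: 20.82
tcp_pos: [0.4506, 0.1159, 0.0762]
ee_rot: [[0.976, 0.216, 0.001], [0.216, -0.976, 0.001], [0.001, -0.0, -1.0]]
wrist_force: [0.4, -0.4, -0.8]
gripper_width: 0.52
```

Call:
drive_tool([
  [0, 0, 0, 0],
  [0, 0, 0, 0],
  [0, 0, 0, 0],
  [0, 0, 0, 0],
  [0, 0, 0, 0],
], fingers=0)

```text
time_s: 21.45
tcp_pos: [0.4501, 0.1158, 0.0758]
ee_rot: [[0.976, 0.217, 0.0], [0.217, -0.976, 0.0], [0.0, 0.0, -1.0]]
wrist_force: [-0.4, 0.3, 1.8]
gripper_width: 0.152
```

Call:
drive_tool([
  [0, 0, -0.45, 0],
  [0, 0, -0.45, 0],
  [0, 0, -0.45, 0],
])

```text
time_s: 21.82
tcp_pos: [0.4496, 0.1156, 0.1295]
ee_rot: [[0.976, 0.216, -0.0], [0.216, -0.976, 0.0], [-0.0, -0.0, -1.0]]
wrist_force: [0.3, -0.5, -0.4]
gripper_width: 0.148
```

```bash
python3 -c "
from p import *
plan([(.6005,.1455,.05,189.15),(.6005,.1455,.0135,189.15)])"
```

```text
t 21.825 tip [0.4496 0.1156 0.0598] phi 282.47 j [ 35.  18. -34.  -0. -38.  68.] w 12.9 tilt [-0.0002  0.0003]
-> [6.0050e-01 1.4550e-01 5.0000e-02 1.8915e+02]
    [0.641, 0.014, 0.041, 0.407] 4.4
    [0.45, -0.456, 0.041, 0.407] 4.4
-> [6.0050e-01 1.4550e-01 1.3500e-02 1.8915e+02]
    [0.0, 0.0, 0.304, -0.0] 0.6
```

Call:
drive_tool([
  [0.641, 0.014, 0.041, 0.407],
  [0.641, 0.014, 0.041, 0.407],
  [0.641, 0.014, 0.041, 0.407],
  [0.641, 0.014, 0.041, 0.407],
  [0.641, 0.014, 0.041, 0.407],
])

```text
time_s: 22.45
tcp_pos: [0.5246, 0.1303, 0.1229]
ee_rot: [[0.826, -0.564, -0.003], [-0.564, -0.826, -0.002], [-0.002, 0.003, -1.0]]
wrist_force: [0.8, 0.3, -0.2]
gripper_width: 0.148
```

Call:
drive_tool([
  [0.45, -0.456, 0.041, 0.407],
  [0.45, -0.456, 0.041, 0.407],
  [0.45, -0.456, 0.041, 0.407],
  [0.45, -0.456, 0.041, 0.407],
  [0.45, -0.456, 0.041, 0.407],
  [0.45, -0.456, 0.041, 0.407],
  [0.45, -0.456, 0.041, 0.407],
  [0.45, -0.456, 0.041, 0.407],
])

```text
time_s: 23.45
tcp_pos: [0.6007, 0.1457, 0.1194]
ee_rot: [[0.161, -0.987, -0.001], [-0.987, -0.161, -0.0], [0.0, 0.001, -1.0]]
wrist_force: [-0.8, 0.3, 1.1]
gripper_width: 0.148
```

```bash
python3 -c "
from p import *
plan([(.6005,.1455,.0135,189.15)])
c=snap('scene','scene5.png');t=snap('top','top5.png')
a=cv2.resize(c['color'][150:300,160:310],(400,400),interpolation=2);b=cv2.resize(t['color'][110:260,250:400],(400,400),interpolation=2)
cv2.imwrite('pics/v5.png',np.hstack([a,b]))"
```

```text
t 23.45 tip [0.6007 0.1457 0.0497] phi 189.25 j [ 29.  31. -12.  -0. -47. -19.] w 12.8 tilt [-0.0006 -0.0003]
-> [6.0050e-01 1.4550e-01 1.3500e-02 1.8915e+02]
    [0.002, 0.002, 0.302, 0.001] 0.6
```

View pics/v5.png

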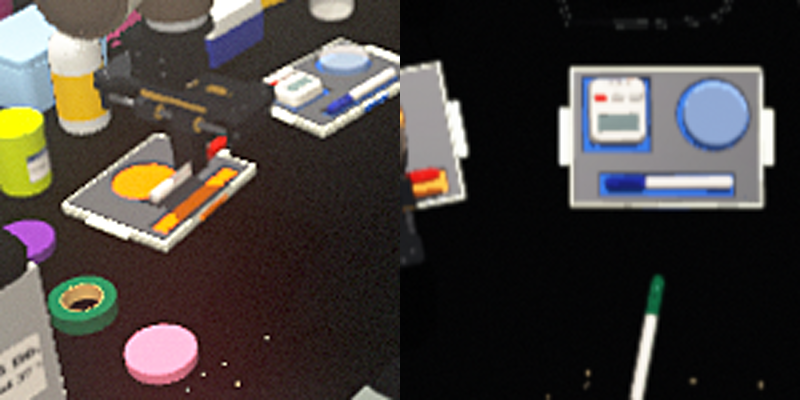

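The dish is in its cut-out (top half 715,115), and the red pen is held above the orange slot. Lowering and releasing it.

Call:
drive_tool([
  [0, 0, 0.2, 0],
  [0, 0, 0.302, 0],
  [0, 0, 0.302, 0],
  [0, 0, 0.302, 0],
])

```text
time_s: 24.05
tcp_pos: [0.601, 0.1458, 0.0837]
ee_rot: [[0.16, -0.987, 0.0], [-0.987, -0.16, 0.0], [-0.0, -0.0, -1.0]]
wrist_force: [-1.0, 0.8, -0.2]
gripper_width: 0.151
```

Call:
drive_tool([
  [0, 0, 0, 0],
  [0, 0, 0, 0],
  [0, 0, 0, 0],
  [0, 0, 0, 0],
], fingers=35)

```text
time_s: 24.55
tcp_pos: [0.6009, 0.1458, 0.0836]
ee_rot: [[0.16, -0.987, 0.0], [-0.987, -0.16, 0.0], [-0.0, -0.0, -1.0]]
wrist_force: [1.1, -0.4, 0.1]
gripper_width: 0.393
```

Call:
drive_tool([
  [0, 0, -0.5, 0],
  [0, 0, -0.5, 0],
  [0, 0, -0.5, 0],
], fingers=87)

```text
time_s: 24.92
tcp_pos: [0.6006, 0.1457, 0.1438]
ee_rot: [[0.16, -0.987, 0.0], [-0.987, -0.16, 0.001], [-0.001, -0.0, -1.0]]
wrist_force: [1.0, -0.9, -0.0]
gripper_width: 0.658
```

```bash
python3 -c "
from p import *
plan([(.5573,.3461,.06,189),(.5573,.3461,.0085,189)])"
```

```text
t 24.925 tip [0.6006 0.1458 0.0741] phi 189.2 j [ 29.  29. -11.  -0. -50. -19.] w 57.2 tilt [0.0002 0.0006]
-> [5.573e-01 3.461e-01 6.000e-02 1.890e+02]
    [-0.853, 0.045, 0.059, 0.001] 1.6
    [-0.853, 0.046, 0.059, 0.001] 1.6
-> [5.573e-01 3.461e-01 8.500e-03 1.890e+02]
    [0.0, 0.0, 0.429, -0.0] 0.8
```

Call:
drive_tool([
  [-0.853, 0.045, 0.059, 0.001],
  [-0.853, 0.045, 0.059, 0.001],
  [-0.853, 0.045, 0.059, 0.001],
])

```text
time_s: 25.3
tcp_pos: [0.5779, 0.2481, 0.1347]
ee_rot: [[0.162, -0.987, -0.002], [-0.987, -0.162, -0.001], [0.001, 0.003, -1.0]]
wrist_force: [1.2, -1.2, 0.4]
gripper_width: 0.967
```

Call:
drive_tool([
  [-0.853, 0.046, 0.059, 0.001],
  [-0.853, 0.046, 0.059, 0.001],
  [-0.853, 0.046, 0.059, 0.001],
  [-0.853, 0.046, 0.059, 0.001],
  [-0.853, 0.046, 0.059, 0.001],
  [-0.853, 0.046, 0.059, 0.001],
])

```text
time_s: 26.05
tcp_pos: [0.5579, 0.345, 0.1295]
ee_rot: [[0.155, -0.988, -0.0], [-0.988, -0.155, -0.0], [0.0, 0.0, -1.0]]
wrist_force: [-0.2, -0.1, 0.0]
gripper_width: 1.001
```

```bash
python3 -c "
from p import *
plan([(.5573,.3461,.0085,189)])
c=snap('scene','scene6.png');t=snap('top','top6.png')
a=cv2.resize(c['color'][170:320,130:280],(400,400),interpolation=2);b=cv2.resize(t['color'][110:260,120:270],(400,400),interpolation=2)
cv2.imwrite('pics/v6.png',np.hstack([a,b]))"
```

```text
t 26.05 tip [0.5578 0.345  0.0598] phi 188.91 j [ 46.  33.  -6.  -0. -51. -37.] w 87.1 tilt [-0.0001 -0.0001]
-> [5.573e-01 3.461e-01 8.500e-03 1.890e+02]
    [-0.01, 0.003, 0.428, -0.001] 0.8
```

View pics/v6.png

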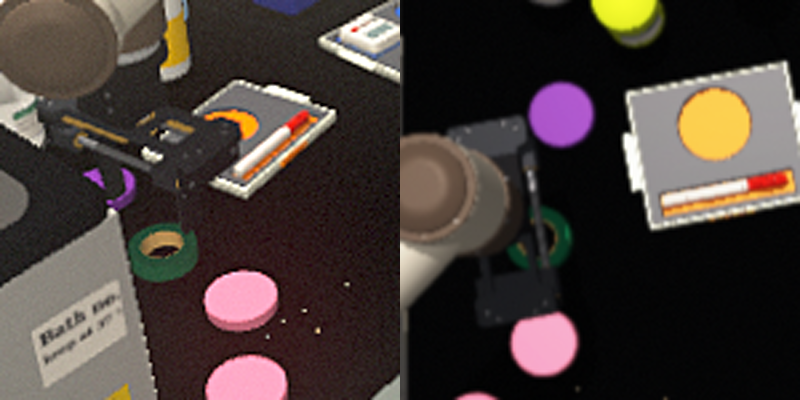

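The red pen lies in or on its slot, close to its back edge (top half 727,190). I will measure that afterwards. The gripper is over the green tape (545,237). Gripping it.

Call:
drive_tool([
  [-0.006, 0.003, 0.3, 0],
  [-0.006, 0.003, 0.428, 0],
  [-0.006, 0.003, 0.428, 0],
  [-0.006, 0.003, 0.428, 0],
])

```text
time_s: 26.65
tcp_pos: [0.5576, 0.3472, 0.079]
ee_rot: [[0.157, -0.988, 0.002], [-0.988, -0.157, 0.001], [-0.001, -0.002, -1.0]]
wrist_force: [-0.1, 0.6, 0.5]
gripper_width: 1.0
```

Call:
drive_tool([
  [0, 0, 0, 0],
  [0, 0, 0, 0],
  [0, 0, 0, 0],
  [0, 0, 0, 0],
], fingers=0)

```text
time_s: 27.15
tcp_pos: [0.557, 0.3469, 0.0786]
ee_rot: [[0.156, -0.988, 0.0], [-0.988, -0.156, 0.0], [-0.0, -0.0, -1.0]]
wrist_force: [-1.5, 0.1, 2.6]
gripper_width: 0.759
```

Call:
drive_tool([
  [0, 0, -0.45, 0],
  [0, 0, -0.45, 0],
  [0, 0, -0.45, 0],
])

```text
time_s: 27.52
tcp_pos: [0.5567, 0.3466, 0.1319]
ee_rot: [[0.156, -0.988, -0.0], [-0.988, -0.156, 0.0], [-0.0, 0.0, -1.0]]
wrist_force: [-0.0, 0.1, 0.1]
gripper_width: 0.755
```

Run:
```python
from p import *
import m
from m import comps
plan([(.674,.1574,.06,279.15),(.674,.1574,.0155,279.15)])
t=load('top6.png'); T=t['color']
o=comps(T,(200,130,280,200),lambda H,s,v:((H<8)|(H>172))&(s>120)&(v>80))[0]
w=comps(T,(212,172,262,195),lambda H,s,v:(s<60)&(v>160))
print('red cap',o[:2],onz(t,[o[1]],.013)[0],[ (q[0],q[1],onz(t,[q[1]],.013)[0]) for q in w[:2]])
```

```text
t 27.525 tip [0.5567 0.3466 0.0622] phi 188.97 j [ 46.  33.  -6.  -0. -51. -37.] w 65.7 tilt [-0.0004  0.0003]
-> [6.7400e-01 1.5740e-01 6.0000e-02 2.7915e+02]
    [0.855, -0.36, 0.009, -0.393] 4.2
    [0.859, 0.351, 0.009, -0.393] 4.2
-> [6.7400e-01 1.5740e-01 1.5500e-02 2.7915e+02]
    [0.0, 0.0, 0.371, -0.0] 0.7
red cap (np.int32(74), array([257.10029499, 177.34218289])) [0.61091263 0.10332294 0.013     ] [(np.int32(141), array([235.27555556, 189.04      ]), array([0.57978305, 0.1653082 , 0.013     ])), (np.int32(131), array([234.05154639, 181.63745704]), array([0.60075762, 0.16827237, 0.013     ]))]
```

```bash
cat > chk.py <<'E'
import sys
from m import *
t=load(sys.argv[1]); T=t['color']
TR={'sp':((.6506,-.1585),-1.42),'mk':((.6508,.1536),9.15)}
def loc(k,px,z):
    o,y=TR[k]; a=np.radians(y); R=np.array([[np.cos(a),-np.sin(a)],[np.sin(a),np.cos(a)]])
    return ((onz(t,[px],z)[0,:2]-o)@R*1000).round(1)
def show(n,k,roi,f,z):
    c=comps(T,roi,f)
    if c:
        o=c[0]; x,y,w,h=cv2.boundingRect(o[3].astype(np.int32)); print(n,int(o[0]),'cent',loc(k,o[1],z),'box ctr',loc(k,o[2].mean(0),z),'size px',w,h)
pale=lambda H,s,v:(s<100)&(v>135)
show('timer','sp',(316,136,345,168),pale,.02)
show('dish','sp',(351,138,385,169),lambda H,s,v:(s>30)&(s<130)&(v>130),.016)
show('blue barrel','sp',(325,172,378,186),lambda H,s,v:(s<60)&(v>130),.013)
show('blue cap','sp',(325,172,378,186),lambda H,s,v:(H>100)&(H<135)&(s>120)&(v>40)&(v<165),.013)
show('red barrel','mk',(214,174,255,188),lambda H,s,v:(s<60)&(v>160),.013)
show('red cap','mk',(240,168,275,188),lambda H,s,v:((H<8)|(H>172))&(s>120)&(v>80),.013)
show('tape','mk',(215,138,265,176),lambda H,s,v:(v>30)&(H>50)&(H<95)&(s>80),.02)
E
python3 chk.py top6.png
```

```text
timer 508 cent [27.4 53.7] box ctr [27.6 53.2] size px 23 24
dish 485 cent [ 23.5 -51.2] box ctr [ 23.5 -51.1] size px 25 25
blue barrel 221 cent [-50.4  -2.9] box ctr [-50.9  -2.5] size px 53 14
blue cap 87 cent [-50.5  43.5] box ctr [-49.2  45.2] size px 15 7
red barrel 131 cent [-47.1  22.4] box ctr [-46.7  22.5] size px 31 10
red cap 74 cent [-47.4 -43.3] box ctr [-47.5 -43.2] size px 15 8
```

Call:
drive_tool([
  [0.855, -0.36, 0.009, -0.393],
  [0.855, -0.36, 0.009, -0.393],
  [0.855, -0.36, 0.009, -0.393],
  [0.855, -0.36, 0.009, -0.393],
  [0.855, -0.36, 0.009, -0.393],
])

```text
time_s: 28.15
tcp_pos: [0.6151, 0.2514, 0.1289]
ee_rot: [[0.81, -0.586, -0.003], [-0.586, -0.81, -0.002], [-0.001, 0.003, -1.0]]
wrist_force: [-0.6, 0.2, -0.3]
gripper_width: 0.758
```

Call:
drive_tool([
  [0.859, 0.351, 0.009, -0.393],
  [0.859, 0.351, 0.009, -0.393],
  [0.859, 0.351, 0.009, -0.393],
  [0.859, 0.351, 0.009, -0.393],
  [0.859, 0.351, 0.009, -0.393],
  [0.859, 0.351, 0.009, -0.393],
  [0.859, 0.351, 0.009, -0.393],
  [0.859, 0.351, 0.009, -0.393],
])

```text
time_s: 29.15
tcp_pos: [0.6742, 0.1576, 0.1295]
ee_rot: [[0.988, 0.157, -0.001], [0.157, -0.988, -0.0], [-0.001, 0.0, -1.0]]
wrist_force: [-0.3, 0.2, 0.2]
gripper_width: 0.761
```

```bash
python3 -c "
from p import *
plan([(.6725,.1573,.0158,279.15)])"
```

```text
t 29.15 tip [0.6742 0.1576 0.0598] phi 279.05 j [ 26.  36.  -0.  -0. -54.  73.] w 66.2 tilt [-0.0006 -0.0002]
-> [6.7250e-01 1.5730e-01 1.5800e-02 2.7915e+02]
    [-0.014, 0.0, 0.367, -0.001] 0.7
```

Call:
drive_tool([
  [-0.014, 0, 0.2, 0],
  [-0.014, 0, 0.367, 0],
  [-0.014, 0, 0.367, 0],
  [-0.014, 0, 0.367, 0],
])

```text
time_s: 29.65
tcp_pos: [0.6727, 0.1573, 0.0856]
ee_rot: [[0.988, 0.157, -0.0], [0.157, -0.988, -0.0], [-0.0, 0.0, -1.0]]
wrist_force: [-0.6, -0.0, -0.0]
gripper_width: 0.759
```

Call:
drive_tool([
  [0, 0, 0, 0],
  [0, 0, 0, 0],
  [0, 0, 0, 0],
  [0, 0, 0, 0],
], fingers=82)

```text
time_s: 30.15
tcp_pos: [0.6728, 0.1573, 0.086]
ee_rot: [[0.988, 0.158, 0.0], [0.158, -0.988, 0.0], [0.0, -0.0, -1.0]]
wrist_force: [-0.6, -0.0, -0.2]
gripper_width: 0.937
```

Call:
drive_tool([
  [0, 0, -0.8, 0],
  [0, 0, -0.8, 0],
  [0, 0, -0.8, 0],
  [0, 0, -0.8, 0],
])

```text
time_s: 30.65
tcp_pos: [0.6721, 0.1572, 0.1812]
ee_rot: [[0.988, 0.157, -0.001], [0.157, -0.988, -0.0], [-0.001, -0.0, -1.0]]
wrist_force: [0.3, 0.7, -0.8]
gripper_width: 0.941
```

Call:
drive_tool([
  [-1, -1, -0.3, 0],
  [-1, -1, -0.3, 0],
  [-1, -1, -0.3, 0],
  [-1, -1, -0.3, 0],
  [-1, -1, -0.3, 0],
  [-1, -1, -0.3, 0],
])

```text
time_s: 31.4
tcp_pos: [0.5358, 0.2561, 0.2167]
ee_rot: [[0.988, 0.156, -0.002], [0.156, -0.988, -0.001], [-0.002, 0.001, -1.0]]
wrist_force: [0.3, -0.2, 0.3]
gripper_width: 0.943
```

Call:
drive_tool([
  [-0.6, -1, -0.3, 0],
  [-0.6, -1, -0.3, 0],
  [-0.6, -1, -0.3, 0],
  [-0.6, -1, -0.3, 0],
  [-0.6, -1, -0.3, 0],
  [-0.6, -1, -0.3, 0],
])

```text
time_s: 32.15
tcp_pos: [0.4461, 0.3629, 0.2531]
ee_rot: [[0.988, 0.155, -0.001], [0.155, -0.988, -0.001], [-0.001, 0.001, -1.0]]
wrist_force: [-0.2, 0.7, 0.3]
gripper_width: 0.941
```

```bash
python3 -c "
from h import *
c=snap('scene','scene7.png');t=snap('top','top7.png')
a=cv2.resize(c['color'][155:255,175:325],(792,528),interpolation=2);cv2.imwrite('pics/v7s.png',a)
b=cv2.resize(t['color'][120:250,195:395],(800,520),interpolation=2);cv2.imwrite('pics/v7t.png',b)"
python3 chk.py top7.png
```

```text
timer 508 cent [27.4 53.7] box ctr [27.6 53.2] size px 23 24
dish 486 cent [ 23.6 -51.3] box ctr [ 23.5 -51.1] size px 25 25
blue barrel 224 cent [-50.4  -4.8] box ctr [-50.9  -2.5] size px 53 14
blue cap 86 cent [-50.6  43.9] box ctr [-49.2  45.2] size px 15 7
red barrel 131 cent [-47.1  22.4] box ctr [-46.7  22.5] size px 31 10
red cap 75 cent [-47.4 -43.1] box ctr [-47.5 -42.4] size px 15 8
tape 248 cent [27.   0.2] box ctr [27.1 -0.3] size px 24 24
```

View pics/v7s.png

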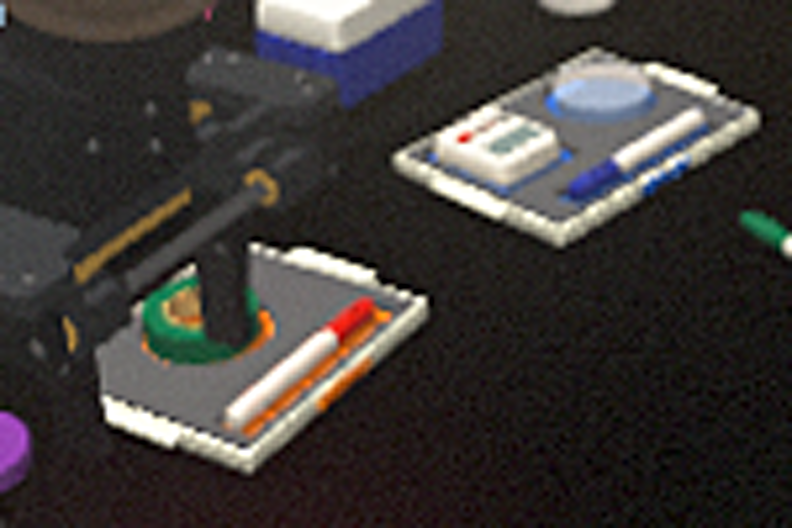

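View pics/v7t.png

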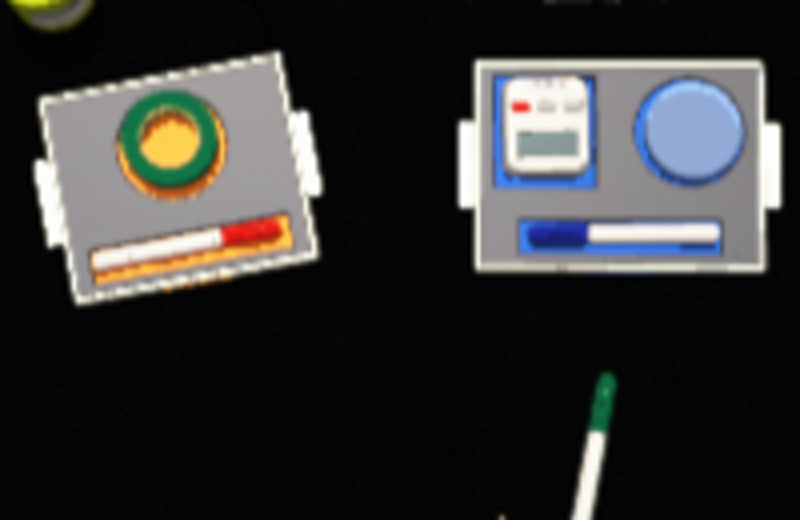

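Top view: tape (168,140), red pen (190,245), timer (545,125), dish (690,132) and blue pen (625,235) are all in their cut-outs. The tape, timer and red pen sit near the back edge. I'll clear the view and check by two-view heights that they are seated rather than perched.

Call:
drive_tool([
  [-0.3, 0, -1, 0],
  [-0.3, 0, -1, 0],
  [-0.3, 0, -1, 0],
  [-0.3, 0, -1, 0],
])

```text
time_s: 32.75
tcp_pos: [0.4097, 0.3579, 0.3736]
ee_rot: [[0.988, 0.157, -0.001], [0.157, -0.988, 0.0], [-0.001, -0.0, -1.0]]
wrist_force: [0.3, 0.0, -0.8]
gripper_width: 0.94
```

Call:
drive_tool([
  [-0.2, 0, -0.6, 0],
  [-0.2, 0, -0.6, 0],
  [-0.2, 0, -0.6, 0],
  [-0.2, 0, -0.6, 0],
])

```text
time_s: 33.25
tcp_pos: [0.386, 0.3544, 0.4433]
ee_rot: [[0.988, 0.157, -0.003], [0.157, -0.988, -0.004], [-0.003, 0.003, -1.0]]
wrist_force: [0.4, 0.2, -0.4]
gripper_width: 0.939
```

```bash
cat > hgt.py <<'E'
import m
from m import *
t=snap('top','top8.png'); s=snap('scene','scene8.png')
red=lambda H,S,v:((H<8)|(H>172))&(S>110)&(v>70)
grn=lambda H,S,v:(v>30)&(H>50)&(H<95)&(S>80)
wh=lambda H,S,v:(S<70)&(v>145)
bc=lambda H,S,v:(H>105)&(H<135)&(S>120)&(v>30)&(v<165)
L=[('red cap',(240,168,275,188),(235,205,250,222),red),('red barrel',(214,174,255,188),(217,214,243,236),wh),('tape',(215,138,265,176),(196,200,230,228),grn),
('timer button',(315,138,345,152),(258,174,275,186),red),('blue barrel',(342,174,375,182),(289,174,312,188),wh)]
for n,a,b,f in L:
    A=comps(t['color'],a,f,6);B=comps(s['color'],b,f,6)
    if A and B: print(n,[(int(q[0]),q[1].round(1).tolist()) for q in A[:2]],[(int(q[0]),q[1].round(1).tolist()) for q in B[:2]],*[x.round(4) for x in tri(t,A[0][1],s,B[0][1])])
cv2.imwrite('pics/v8.png',cv2.resize(s['color'][155:245,175:325],(800,480),interpolation=cv2.INTER_CUBIC))
E
python3 hgt.py
```

```text
red cap [(76, [256.9, 177.4])] [(40, [241.2, 214.7])] [0.6079 0.1017 0.0161] 0.0065
red barrel [(186, [225.8, 176.7]), (135, [234.0, 181.6])] [(118, [227.4, 226.1]), (48, [233.2, 230.5])] [0.6034 0.1804 0.0202] 0.0294
tape [(248, [236.8, 154.1])] [(206, [212.5, 215.0])] [0.6768 0.157  0.0151] 0.0042
blue barrel [(155, [357.3, 177.9])] [(79, [299.4, 180.5]), (39, [306.0, 183.3])] [ 0.5978 -0.1787  0.0175] 0.0063
```

View pics/v8.png

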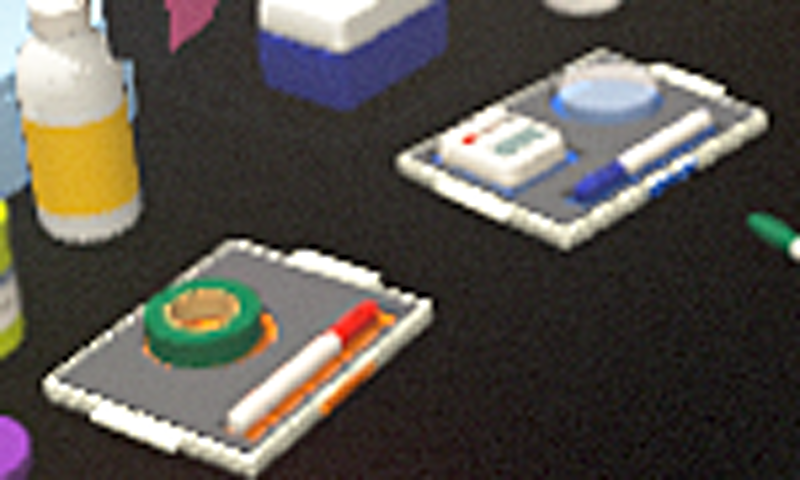

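The tape's centre height is 15.1 mm against 15.5 expected. At release every thing was already 4 mm or more below the foam top and no contact force showed, so all are seated. Yellow tape and green marker were never approached. Quick check of those two, then hand in.

Run:
```python
from m import *
a,b=load('top0.png'),load('top8.png')
for n,roi in[('yellow',(405,178,437,208)),('greenpen',(332,208,356,265))]:
    p=[comps(c['color'],roi,lambda H,S,v:v>35) for c in(a,b)]; print(n,[q[0][1].round(1) if q else None for q in p])
s=telemetry.sense(); print(s['time_s'],np.abs(s['joint_velocities']).max()); order.finish_job()
```

```text
yellow [array([420.3, 192.6]), array([420.3, 192.7])]
greenpen [array([342. , 238.2]), array([342. , 238.1])]
33.35 0.6219586636130386
the job is handed in; nothing more can be done
```

Both kits are made up and the job is handed in at about 33 s of the 122 s allowed; it reports no verdict. The Petri dish, timer and blue marker are in the sampling tray. The green tape and red marker are in the marking tray.

**Positions:** My last measurements from the top camera, in each tray's own frame:

| Thing | Measured (mm) | Target (mm) |
|---|---|---|
| Dish | x 23.6, y -51.3 | x 23.5, y -49.5 |
| Timer | x 27.4, y 53.7 | x 23.5, y 52.5 |
| Tape | x 27.0, y 0.2 | x 23.5, y 0 |
| Blue marker | x about -50.5 | x -51 |
| Red marker | x about -47 | x -51 |

All of these are inside the 8 mm tolerance. The timer, tape and red marker sit 3.5 to 4 mm towards the back of their cut-outs. I did not measure the markers' position along their slots, or any final turn angles; both pens look in line with their slots in the pictures.

**Seating:**
- **Tape:** the two-view height check gave 15.1 mm against 15.5 mm, so it is fully down.
- **Pens:** the two-view heights were poor. The red cap read 16 mm with a 6.5 mm mismatch between the rays, and the blue barrel 17.5 mm with 6.3 mm, against 13 mm expected.
- **Timer and dish:** I got no final two-view height for either.
- **What I relied on for those four:** the arm's heights put each one's underside below the foam top at release, with no contact force, and the pictures show them sitting in the cut-outs.

**Left alone:** The yellow tape and green marker have not moved; both agree with their starting places to about 0.1 pixel. The arm is well clear of everything.

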